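# Wind the bedside pill carousel back for refilling

### The job

The pill carousel on the nightstand is to be refilled. Its ratchet lets the dial only advance: flip the pawl over first so that it stays clear of the teeth, then turn the dial's bar knob back (counter-clockwise from above) until its narrow nose points at the fin on the base. Leave the pawl flipped over.

Things in the scene. Friction and masses are not known exactly. Their poses are not given: they have to be found in the camera images.
- carousel: Pill carousel's ivory base, fixed: disc 168 mm wide, 31 mm high. Unlike the plain round timer with a like knob it has a ring of saw teeth, a pawl and a fin. Origin: centre of the underside, on the dial's axis; z up. A grey fin (start mark, 34 mm high) stands on the rim towards +x; the pawl at the rim towards -x, on a steel post 64 mm high at x -105, y -22 mm.
- dial (a joint): Toothed dial (146 mm wide, 12 saw teeth, tops 47 mm above table) with a grey bar knob. Rad: 0 when the knob's narrow nose points at the fin (base +x), growing clockwise from above; starts at 0.6 to 1.2. About 0.04 N m turns it, it stays where left, no stop at 0. With the pawl down it advances, one tooth (0.52) per click, but is blocked going back.
- dial_grip (a point): Centre of the bar knob, on the dial's axis, 100 mm above the table. The bar is 14 mm thick, 30 mm high (85 to 115 mm above the table), 56 mm long. Turns with the dial: x runs along the bar to its nose (6 mm thick, 21 to 33 mm from the axis), z up.
- pawl_ball (a point): Centre of the 18 mm dark steel ball on the pawl's 38 mm handle, at base x -85 mm. The pawl tips on a level axle along base x, at base y -22 mm, 55 mm up. Down (start): ball at base y -2 to -12 mm, 87 to 92 mm up. Pushed to base -y it rises to 93 mm over the axle and falls by its weight to y -50 mm, 80 mm up: tip clear of the teeth. Under 1 N moves it.
Not all that is in view belongs to the job. What is shaped like the carousel but green or turquoise is not meant.

How it is judged (in metres and radians):
On the way, in this order (a step that is already met when the one before it is completed fails the run):
1. the pawl is flipped over, clear of the teeth, before the dial is turned back (y of pawl_ball in the frame of carousel below -0.038 m and value of joint dial above 0.4 rad), for 0.2 s.
2. the dial is turned back to the fin with the pawl still flipped over (y of pawl_ball in the frame of carousel below -0.038 m and value of joint dial between -0.2 and 0.2 rad), for 0.2 s.
At the end, for the whole second after the job is handed in: The pawl lies flipped over (its ball more than 38 mm to the base's -y side) and the dial is at rest with its nose within 0.2 rad (11 degrees) of the fin (all of step 2 and velocity of joint dial between -0.05 and 0.05 rad/s); the robot touches nothing.
It also fails if it takes over 37 s, if anything falls off the work surface, if the arm or the gripper's body presses on something with over 40 N, if the wrist force passes 120 N, or if a joint passes its speed limit or range.

### The arm

A 6-joint arm with a two-finger parallel gripper is mounted at the origin on the work surface. World frame = base frame: x ahead of the robot, y to its left, z up, the work surface at z = 0. Lengths are in mm, angles in degrees, forces in N, time in s.
With the tool pointing down it reaches from about 425 to 925 mm from the base axis. Payload 12.5 kg.
Tool frame: the origin (TCP) lies at the very end of the fingers, on their centre line; the grasp point (between the pads) lies bot.grasp_offset behind it (bot.grasp_offset is the distance from the TCP to the grasp point, in mm); z points along the fingers, y is the direction in which the jaws open and shut (so a half turn about z gives the same grasp; the last joint's range is limited). The gripper opens to 85 mm and grips with 20 to 120 N. Pads are 22 mm wide; open, the fingers measure 114 mm over their backs; the gripper's body (76 mm by 85 mm) begins 54 mm behind the grasp point. The pads swing forward as they close: fully open they stand 13 mm farther back than shut.
Start: joints at [-71.024, 28.126, 89.318, -0, 62.55, -6.05], TCP at [264.425, -566.325, 231.327] pointing down, gripper open.
Joint ranges: [-177.58, 177.58], [-47.91, 125.51], [2.72, 160], [-65.01, 245.01], [3.68, 167.84], [-153.87, 153.87]. Speed limits (degrees/s): [127.2, 127.2, 159.86, 180, 180, 180].

### API

Orientations are given as [roll, pitch, yaw] about the fixed x, y, z axes, in that order (R = Rz(yaw) Ry(pitch) Rx(roll)).
In Python, from station import bot, eyes gives the robot as it stands.
- The arm moves only by the shell command python3 -m jog 'ROWS' [FORCE]. ROWS is a JSON object of lists of equal length, an entry for each row: "offset": the shift along the tool's x, y, z in units of 500 mm (1.0 is 500 mm), a list of three; "rot": the turn, a rotation vector about the tool's x, y, z in units of 0.1 rad (1.0 is 0.1 rad), a list of three; "gripper": the opening, from 0 (shut) to 1 (fully open). In form: {"offset": [[dx, dy, dz], ...], "rot": [[ax, ay, az], ...], "gripper": [gripper, ...]}. A call has 1 to 12 rows; each row shifts and turns the commanded pose from where the row before left it, along the tool's axes as they then stand; what a row does not reach is not made up. A row lasts 1/10 s, in which the tool goes at most 50 mm and 8.59 degrees, less where a joint would pass 70% of its speed; a pose out of reach is approached as far as the arm can. A call with a number of a shift or a turn outside -1 to 1 is refused whole. A call with a gripper value outside its range is refused whole. The fingers move at their own pace and stop on an object; FORCE is the grip in N (left out, the last holds). Time passes only in rows, so rows that do not move let the fingers close. It gives the time, the measured TCP pose, the force and the opening at its end, in the units of the state.
- bot.read_state(): the state, without advancing time (a new reading comes with each control period).
- eyes.camera(name): name is "scene" or "top" or "wrist"; returns the picture (420x560x3 uint8, blue, green, red); there is no depth.
- eyes.camera_model(name): a dict with "fx", "fy", "cx", "cy" (pixels), "R" (3x3) and "t" (3): a world point X has camera coordinates R X + t. Camera axes: x right, y down, z forward; pixel columns grow to the right and rows downward; lengths in mm; the calibration is good to about 2 mm. A picture is of the moment at which its call begins: read the wrist's pose just before it. camera_model takes no time and is no camera call; for the wrist camera it gives the pose at the moment of the call.
- bot.job_done(): hands the job in, once; it reports no verdict.
The state is a dict: "clock": time; "q": joint angles; "joint_vel": joint speeds; "joint_torque": joint torques, N m; "eef_pos": TCP position; "eef_rot": TCP orientation; "contact_force": force on the tool from outside, world axes, zero at the start; "wrist_torque": the same for the moment, N m; "opening": finger opening in mm.
Only numpy, scipy, OpenCV 4.12 (cv2) and the standard library are available. Lean on these libraries where they do the work, as an engineer would, in place of code of your own. Each camera call takes 0.05 s, during which the arm holds its last target.

## Working session

There is one attempt and no reset: what is moved stays moved. The work goes in short steps, Python scripts to look and compute and a shell command to move; the robot and the scene stay as the last step left them, time stands still between calls to the robot, and variables do not carry over. Pictures are saved under pics/ and viewed, and the job is handed in when it is done.

```bash
mkdir -p pics; ls; python3 - <<'E'
from station import bot, eyes
import cv2
print(bot.read_state(), bot.grasp_offset)
for n in("scene","top","wrist"):
    print(n,eyes.camera_model(n)); cv2.imwrite(f"pics/{n}0.png",eyes.camera(n))
E
```

```text
pics
{'clock': 0.0, 'q': array([-7.10243081e+01,  2.81646837e+01,  8.93486682e+01, -2.10298091e-03,
        6.25509569e+01, -6.05021959e+00]), 'joint_vel': array([-0.06657659, -0.03487213, -0.01292176,  0.0664731 , -0.01771185,
        0.0300018 ]), 'joint_torque': array([-1.71351094e-03, -6.18456960e+01, -2.61608094e+01, -2.06260970e-04,
        3.95763738e-03,  1.30318165e-05]), 'eef_pos': array([ 264.3353624 , -566.10543373,  230.73068877]), 'eef_rot': array([-1.79935853e+02, -4.92340987e-03,  2.50268792e+01]), 'contact_force': array([ 0.59372122, -0.28879377, -0.09661717]), 'wrist_torque': array([-0.00066156, -0.03343197, -0.04352256]), 'opening': 85.72745297434658} 18.700000000000003
scene {'fx': 385.13274990386776, 'fy': 385.13274990386776, 'cx': 279.6439449949192, 'cy': 213.08976081513032, 'R': array([[ 0.60024805,  0.79978625,  0.00665043],
       [ 0.56169477, -0.4156093 , -0.71537955],
       [-0.56938674,  0.43314069, -0.69870443]]), 't': array([-382.90301888, -140.22822046, 1336.00011151])}
top {'fx': 526.7471380484711, 'fy': 526.7471380484711, 'cx': 278.5709694229196, 'cy': 214.4195509589566, 'R': array([[-0.02394215, -0.99970998,  0.00259217],
       [-0.99825698,  0.02376729, -0.05401957],
       [ 0.0539423 , -0.003881  , -0.99853651]]), 't': array([ 153.42626016,  458.95294433, 1706.17917968])}
wrist {'fx': 376.12023244164146, 'fy': 376.12023244164146, 'cx': 286.6675994255836, 'cy': 217.72074797713626, 'R': array([[ 0.42237045, -0.9064208 , -0.00212924],
       [-0.86490941, -0.40372768,  0.29822086],
       [-0.27117322, -0.12411808, -0.95449452]]), 't': array([-622.86322321,  -38.32128599,  380.35919489])}
```

View pics/scene0.png

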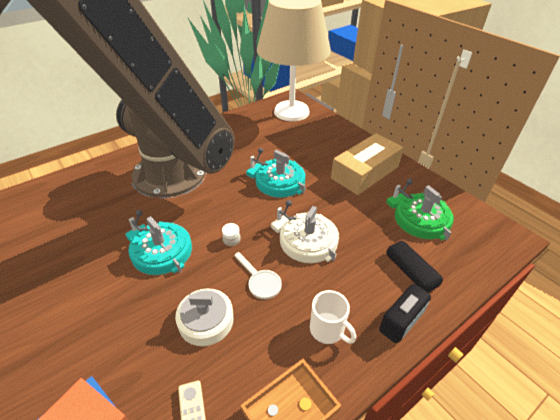

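View pics/top0.png

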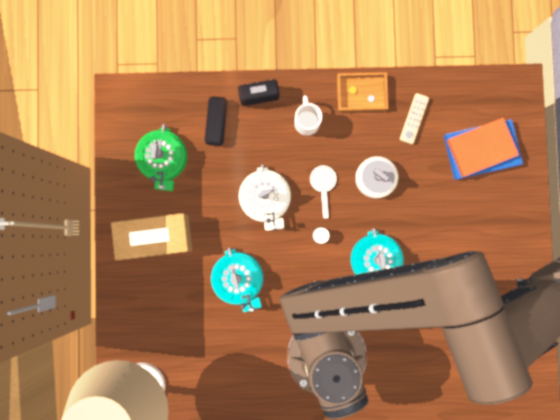

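View pics/wrist0.png

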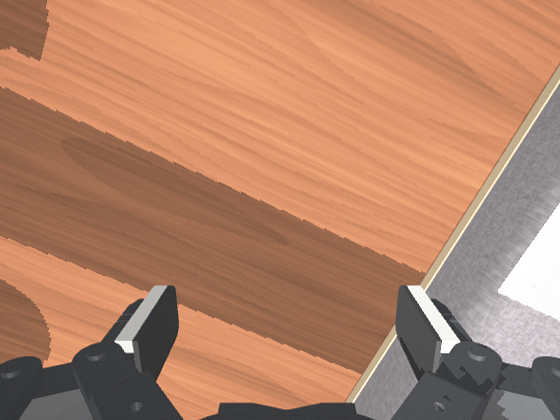

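The ivory carousel is at top-view pixel (265,195) and scene pixel (309,236). The plain timer is at top-view (377,177). I'll zoom in next.

```bash
cat > h.py <<'E'
import numpy as np, cv2
def ray(m,u,v):
    R,t=np.array(m["R"]),np.array(m["t"])
    d=R.T@np.array([(u-m["cx"])/m["fx"],(v-m["cy"])/m["fy"],1.]); return -R.T@t,d
def plane(m,u,v,z):
    c,d=ray(m,u,v); return c+d*(z-c[2])/d[2]
def proj(m,X):
    p=np.array(m["R"])@np.array(X,float)+np.array(m["t"]); return np.array([m["fx"]*p[0]/p[2]+m["cx"],m["fy"]*p[1]/p[2]+m["cy"]])
def tri(m1,p1,m2,p2):
    c1,d1=ray(m1,*p1);c2,d2=ray(m2,*p2)
    s=np.linalg.lstsq(np.c_[d1,-d2],c2-c1,rcond=None)[0]
    a,b=c1+s[0]*d1,c2+s[1]*d2; return (a+b)/2,np.linalg.norm(a-b)
E
python3 - <<'E'
import cv2
a=cv2.imread("pics/top0.png")[155:240,225:310]; b=cv2.imread("pics/scene0.png")[190:270,260:350]
cv2.imwrite("pics/top0z.png",cv2.resize(a,(595,595),interpolation=cv2.INTER_CUBIC))
cv2.imwrite("pics/scene0z.png",cv2.resize(b,(675,600),interpolation=cv2.INTER_CUBIC))
E
```

```text
(no output)
```

View pics/top0z.png

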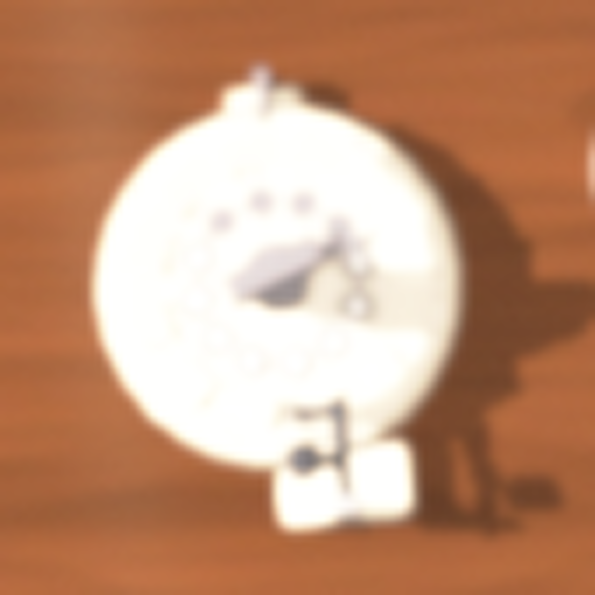

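View pics/scene0z.png

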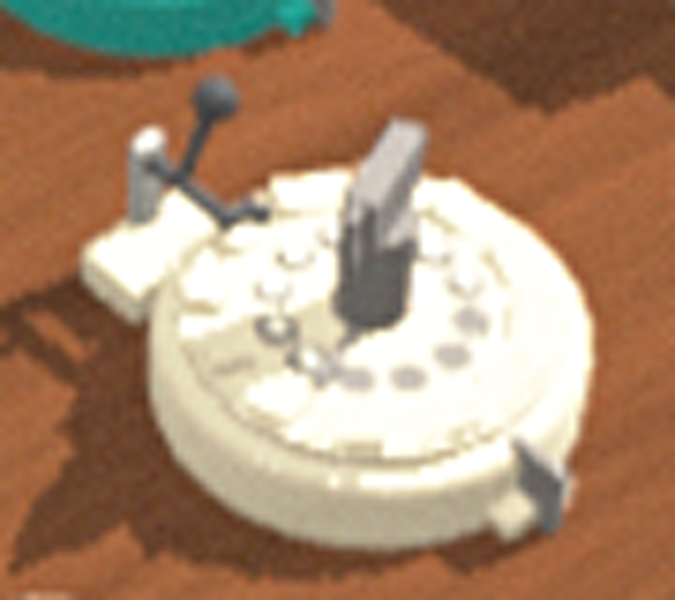

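```bash
python3 - <<'E'
from station import eyes
from h import *
T,S=eyes.camera_model("top"),eyes.camera_model("scene")
zt=lambda x,y:((x+.5)/7-.5+225,(y+.5)/7-.5+155)
zs=lambda x,y:((x+.5)/7.5-.5+260,(y+.5)/7.5-.5+190)
img=cv2.imread("pics/top0.png").astype(int)
m=((img.min(2)>150)).astype(np.uint8); m[:155]=0;m[240:]=0;m[:,:225]=0;m[:,310:]=0
c=max(cv2.findContours(m,cv2.RETR_EXTERNAL,cv2.CHAIN_APPROX_NONE)[0],key=cv2.contourArea)[:,0]
# to plane z=31, robust circle fit with radius free
P=np.array([plane(T,u,v,31)[:2] for u,v in c])
from scipy.optimize import least_squares
r=least_squares(lambda p:np.hypot(*(P-p[:2]).T)-p[2],[*P.mean(0),84],loss='soft_l1',f_scale=1.5).x
print("circle",r)
print("knob top px", plane(T,*zt(285,265),115))
ball=tri(T,zt(303,460),S,zs(215,98));print("ball",ball, plane(T,*zt(303,460),90))
f=plane(T,*zt(262,85),34)
print("fin",f, "tri",tri(T,zt(262,85),S,zs(540,475)))
yaw=np.arctan2(*(f[:2]-r[:2])[::-1]);print("yaw",np.degrees(yaw))
n1,n2=plane(T,*zt(240,285),115),plane(T,*zt(342,235),110)
print("nose dir",np.degrees(np.arctan2(*(n2-n1)[:2][::-1])))
# nose from tail to nose scene
a,b=plane(S,*zs(355,205),115),plane(S,*zs(412,125),115);print("scene bar",a,b)
ey=np.array([-np.sin(yaw),np.cos(yaw)]);ex=np.array([np.cos(yaw),np.sin(yaw)])
for nm,q in(("ball",ball[0]),("post",plane(T,*zt(347,515),64))):
    d=q[:2]-r[:2];print(nm,d@ex,d@ey)
print(proj(T,[*r[:2],100]),proj(S,[*r[:2],115]))
E
```

```text
circle [523.47666142 188.29385281  83.92826955]
knob top px [525.57377372 182.02688016 115.        ]
ball (array([441.14232889, 176.93052915,  89.25777011]), np.float64(1.0407358549328651)) [440.79711894 176.50192389  90.        ]
fin [617.15951929 192.42463044  34.        ] tri (array([617.99578421, 192.24874199,  25.91538183]), np.float64(1.022569822812831))
yaw 2.524719311066978
nose dir -64.59166412783597
scene bar [536.57869659 165.50981328 115.        ] [517.17308413 208.65050305 115.        ]
ball -82.75497041996762 -7.72543261031718
post -108.10941020235673 -25.90389013210604
[263.3901556  193.61251186] [310.28436278 210.59937213]
```

```bash
python3 -m jog '{"offset":[[0.077,-0.037,0],[0.077,-0.037,0],[0.077,-0.037,0],[0.077,-0.037,0],[0.077,-0.037,0],[0.077,-0.037,0],[0.077,-0.037,0],[0.077,-0.037,0],[0.077,-0.037,0],[0.077,-0.037,0],[0.077,-0.037,0]],"rot":[[0,0,0],[0,0,0],[0,0,0],[0,0,0],[0,0,0],[0,0,0],[0,0,0],[0,0,0],[0,0,0],[0,0,0],[0,0,0]],"gripper":[0,0,0,0,0,0,0,0,0,0,0]}' 20
python3 -m jog '{"offset":[[0.015,-0.076,0],[0.015,-0.076,0],[0.015,-0.076,0],[0.015,-0.076,0],[0.015,-0.076,0],[0.015,-0.076,0],[0.015,-0.076,0],[0.015,-0.076,0],[0.015,-0.076,0],[0.015,-0.076,0]],"rot":[[0,0,0],[0,0,0],[0,0,0],[0,0,0],[0,0,0],[0,0,0],[0,0,0],[0,0,0],[0,0,0],[0,0,0]],"gripper":[0,0,0,0,0,0,0,0,0,0]}'
```

```text
clock: 1.25
eef_pos: [562.9, -201.2, 231.2]
eef_rot: [-180.0, 0.0, 25.0]
contact_force: [0.5, -0.2, -0.1]
opening: -0.3
clock: 2.25
eef_pos: [468.6, 174.7, 231.2]
eef_rot: [180.0, 0.0, 25.0]
contact_force: [0.7, 1.0, 0.4]
opening: 0.1
```

```bash
python3 -m jog '{"offset":[[0,0,0],[0,0,0],[0,0,0],[0,0,0],[0,0,0],[0,0,0],[0,0,0],[0,0,0],[0,0,0],[0,0,0],[0,0,0],[0,0,0]],"rot":[[0,0,-1],[0,0,-1],[0,0,-1],[0,0,-1],[0,0,-1],[0,0,-1],[0,0,-1],[0,0,-1],[0,0,-1],[0,0,-1],[0,0,-1],[0,0,-0.8]],"gripper":[0,0,0,0,0,0,0,0,0,0,0,0]}'
python3 - <<'E'
from station import bot, eyes
import cv2,json
s=bot.read_state();print(s["eef_pos"],s["eef_rot"],s["q"])
m=eyes.camera_model("wrist");i=eyes.camera("wrist");cv2.imwrite("pics/w1.png",i)
json.dump({k:(v.tolist() if hasattr(v,"tolist") else v) for k,v in m.items()},open("w1.json","w"));print(m)
E
```

```text
clock: 3.45
eef_pos: [469.2, 173.2, 231.1]
eef_rot: [-180.0, 0.0, 92.9]
contact_force: [0.5, -0.6, 0.1]
opening: -0.3
[469.18735558 173.24022259 231.13315342] [-1.79982139e+02  8.66139655e-03  9.28631407e+01] [ 1.26973635e+01  1.80286187e+01  1.06479290e+02 -6.65280788e-03
  5.55111697e+01  9.83799227e+00]
{'fx': 376.12023244164146, 'fy': 376.12023244164146, 'cx': 286.6675994255836, 'cy': 217.72074797713626, 'R': array([[ 9.98787205e-01,  4.92336223e-02,  4.12725530e-04],
       [ 4.68707604e-02, -9.53352360e-01,  2.98198609e-01],
       [ 1.50748705e-02, -2.97817610e-01, -9.54503756e-01]]), 't': array([-476.6312229 ,  105.92208145,  424.1686812 ])}
```

View pics/w1.png

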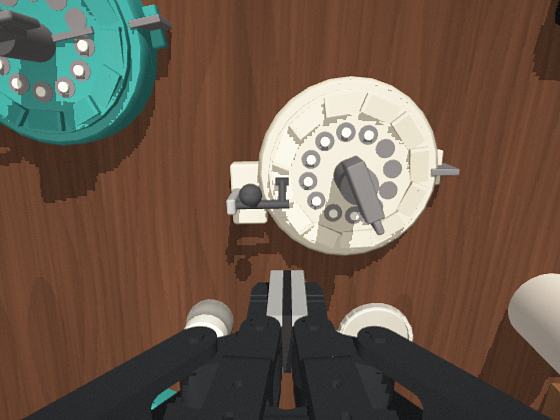

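The wrist view shows the ball at (250,195), the fin at about (445,170), the knob's nose tip at (379,230) and the bar's top centre near (357,178).

```bash
python3 - <<'E'
from h import *
import json
m=json.load(open("w1.json"))
c=np.array([523.5,188.3])
i=cv2.imread("pics/w1.png");cv2.imwrite("pics/w1z.png",cv2.resize(i[70:260,220:470],(750,570),interpolation=cv2.INTER_CUBIC))
print("ball",plane(m,250,195,89.3))
print("fin",plane(m,434,169,34),plane(m,458,171,34))
print("post",plane(m,231,208,64))
print("nose",plane(m,379,230,115),"tail",plane(m,345,160,115), "ctr proj",proj(m,[*c,115]),proj(m,[*c,31]))
E
```

```text
ball [439.82001605 179.17530845  89.3       ]
fin [601.53194777 197.76654977  34.        ] [623.6642561  197.02019009  34.        ]
post [421.61004109 160.57028521  64.        ]
nose [536.32670062 164.07363959 115.        ] tail [506.7622651  213.59019706 115.        ] ctr proj [365.15442461 196.86070977] [346.94965511 174.49067689]
```

View pics/w1z.png

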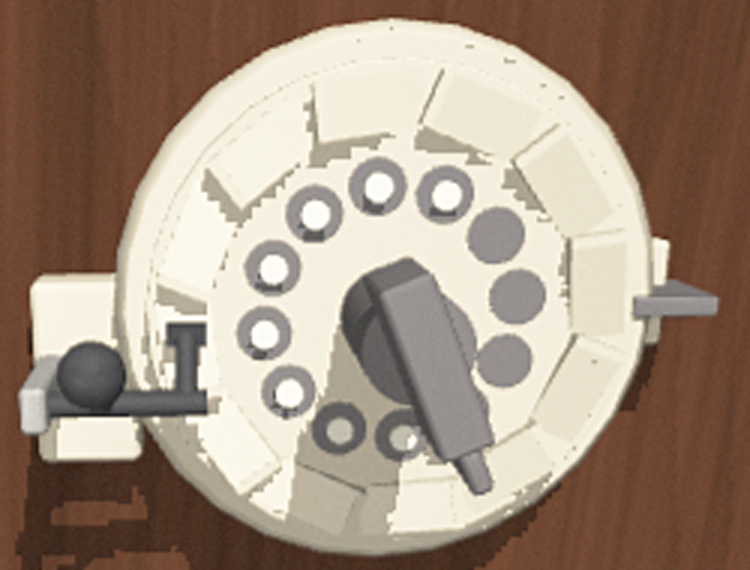

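```bash
python3 - <<'E'
from h import *
import json
from scipy.optimize import least_squares
m=json.load(open("w1.json"))
z=lambda x,y:((x+.5)/3-.5+220,(y+.5)/3-.5+70)
t,n=plane(m,*z(400,268),115),plane(m,*z(470,450),115)
print("bar",t,n,(t+n)/2,np.degrees(np.arctan2(*(n-t)[:2][::-1])))
pts=[(128,240),(160,158),(220,90),(300,38),(390,19),(480,36),(560,88),(615,160),(645,235)]
P=np.array([plane(m,*z(*p),31)[:2] for p in pts])
r=least_squares(lambda p:np.hypot(*(P-p).T)-84,[523,188]);print("ctr",r.x,r.fun.round(1))
c=r.x
print("ball",plane(m,*z(91,375),89.3)[:2]-c,"post",plane(m,*z(38,398),64)[:2]-c,"fin",plane(m,*z(636,298),34)[:2]-c,plane(m,*z(716,301),34)[:2]-c)
print("axle bar",plane(m,*z(60,402),58)[:2]-c,plane(m,*z(205,402),58)[:2]-c)
E
```

```text
bar [512.18290423 214.54426085 115.        ] [533.44034161 171.82967398 115.        ] [522.81162292 193.18696741 115.        ] -63.54220359143701
ctr [523.40917145 187.13443924] [-3.1 -1.3 -0.6  1.5  2.2  1.2 -0.9 -2.3 -1.9]
ball [-83.59453244  -7.69286788] post [-100.69159072  -21.49123578] fin [76.00405136 10.52782543] [100.38834578  10.81090673]
axle bar [-95.13651454 -24.0278506 ] [-53.20613333 -21.96567569]
```

```bash
python3 -m jog '{"offset":[[0.047,-0.027,0],[0.047,-0.027,0],[0,0,0.05],[0,0,0.05],[0,0,0.05],[0,0,0.05],[0,0,0.05],[0,0,0.045],[0,0,0]],"rot":[[0,0,0],[0,0,0],[0,0,0],[0,0,0],[0,0,0],[0,0,0],[0,0,0],[0,0,0],[0,0,0]],"gripper":[0,0,0,0,0,0,0,0,0]}'
python3 - <<'E'
from station import bot, eyes
import cv2
i=eyes.camera("wrist");cv2.imwrite("pics/w2.png",i)
i=eyes.camera("scene");cv2.imwrite("pics/s2.png",cv2.resize(i[150:290,220:380],(640,560)))
E
```

```text
clock: 4.4
eef_pos: [439.1, 218.6, 81.6]
eef_rot: [-179.8, 0.1, 92.5]
contact_force: [-0.2, -0.9, -0.2]
opening: 0.2
```

View pics/w2.png

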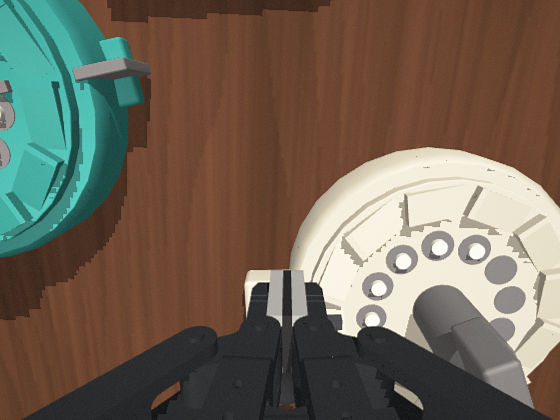

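View pics/s2.png

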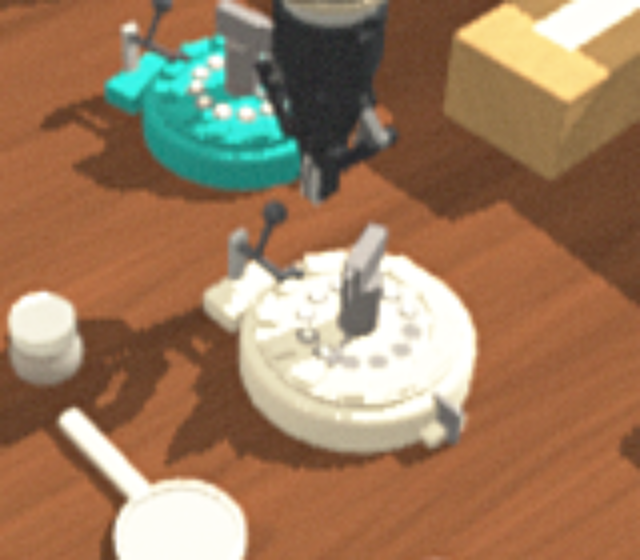

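The pawl is untouched and the closed fingertips are on its +y side. Next I push toward -y.

```bash
python3 -m jog '{"offset":[[-0.019,0,0],[-0.019,0,0],[-0.019,0,0],[-0.019,0,0],[-0.018,0,0],[-0.018,0,0],[0,0,0],[0,0,0]],"rot":[[0,0,0],[0,0,0],[0,0,0],[0,0,0],[0,0,0],[0,0,0],[0,0,0],[0,0,0]],"gripper":[0,0,0,0,0,0,0,0]}'
python3 - <<'E'
from station import bot, eyes
import cv2
i=eyes.camera("scene");cv2.imwrite("pics/s3.png",cv2.resize(i[150:290,220:380],(640,560)))
E
```

```text
clock: 5.3
eef_pos: [442.8, 162.8, 83.8]
eef_rot: [180.0, 0.0, 92.6]
contact_force: [-0.5, 0.3, 0.2]
opening: 0.1
```

View pics/s3.png

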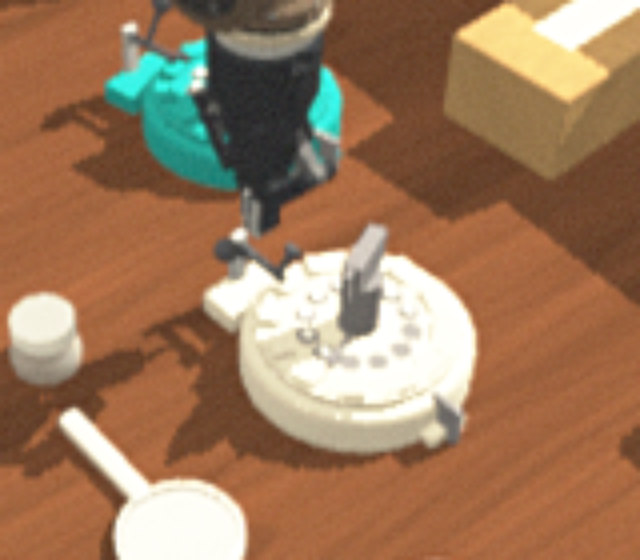

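The pawl has flipped, and the ball now lies on the far (-y) side of the post. I raise the arm, move over the knob, open the gripper and turn to suit the bar.

```bash
python3 -m jog '{"offset":[[0,0,-0.06],[0,0,-0.06],[0,0,-0.06],[0,0,-0.06],[0.017,0.054,0],[0.017,0.054,0],[0.017,0.054,0],[0,0,0],[0,0,0],[0,0,0],[0,0,0],[0,0,0]],"rot":[[0,0,0],[0,0,0],[0,0,0],[0,0,0],[0,0,0],[0,0,0],[0,0,0],[0,0,-1],[0,0,-1],[0,0,-1],[0,0,-1],[0,0,-0.2]],"gripper":[0,0,0,0,0.8,0.8,0.8,0.8,0.8,0.8,0.8,0.8]}'
python3 - <<'E'
from station import bot, eyes
import cv2,json
s=bot.read_state();print(s["eef_pos"],s["eef_rot"],s["q"])
m=eyes.camera_model("wrist");i=eyes.camera("wrist");cv2.imwrite("pics/w4.png",i)
json.dump({k:(v.tolist() if hasattr(v,"tolist") else v) for k,v in m.items()},open("w4.json","w"))
i=eyes.camera("scene");cv2.imwrite("pics/s4.png",cv2.resize(i[150:290,220:380],(640,560)))
E
```

```text
clock: 6.55
eef_pos: [522.3, 192.6, 203.6]
eef_rot: [-180.0, 0.0, 116.9]
contact_force: [0.3, 0.3, -0.6]
opening: 68.3
[522.30111268 192.63532887 203.59783546] [-1.79978357e+02  1.27113366e-03  1.16858197e+02] [ 1.34494099e+01  2.43694005e+01  1.00883700e+02 -7.65829879e-03
  5.47676580e+01 -1.34043673e+01]
```

View pics/w4.png

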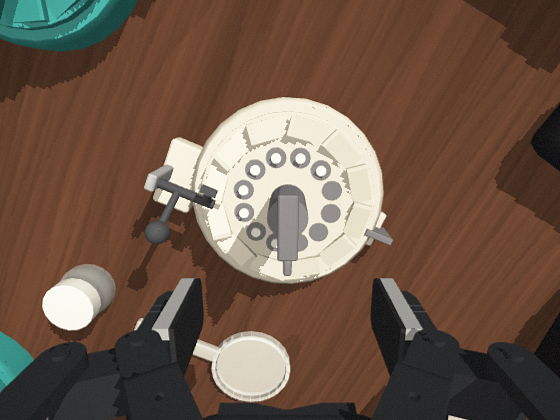

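View pics/s4.png

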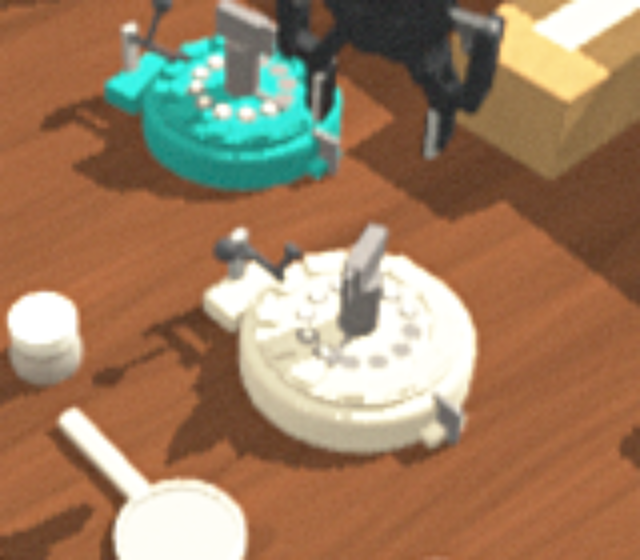

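```bash
python3 - <<'E'
from h import *
import json
from station import eyes
m=json.load(open("w4.json"))
i=cv2.imread("pics/w4.png")[90:300,140:400];cv2.imwrite("pics/w4z.png",cv2.resize(i,(780,630),interpolation=cv2.INTER_CUBIC))
t,n=plane(m,288,196,115),plane(m,288,260,115)
print(t,n,(t+n)/2,np.degrees(np.arctan2(*(n-t)[:2][::-1])))
print("nose",plane(m,288,274,113))
S=eyes.camera_model("scene")
print("ball",plane(m,157,231,80),tri(m,(157,231),S,(277.5,211.7)))
print("fin",plane(m,367,234,34),plane(m,391,239,34))
E
```

```text
[514.09472759 210.85641832 115.        ] [533.95196457 171.67552611 115.        ] [524.02334608 191.26597222 115.        ] -63.12368853309676
nose [539.03758199 161.66020346 113.        ]
ball [442.81703653 134.80343397  80.        ] (array([444.03284476, 135.79489649,  80.18797458]), np.float64(2.7582164217758796))
fin [601.29565159 193.57038461  34.        ] [622.64651247 199.08819637  34.        ]
```

View pics/w4z.png

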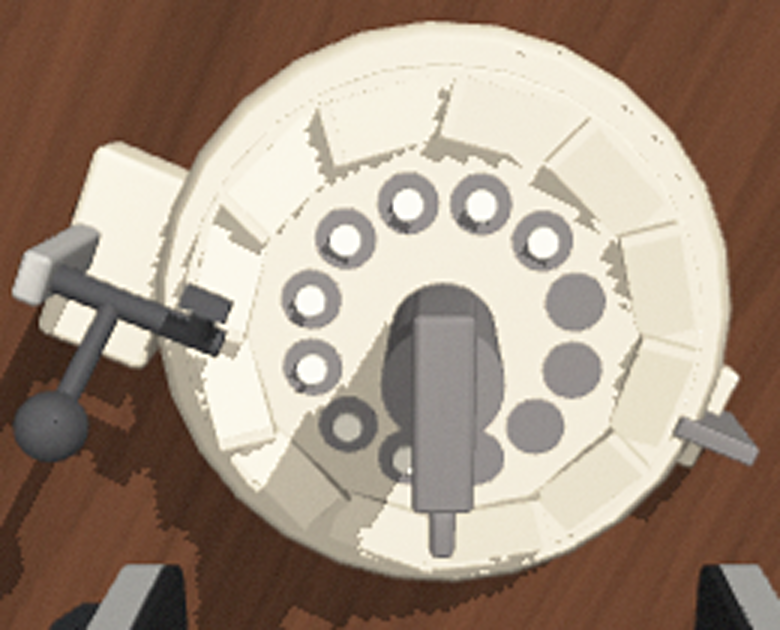

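```bash
python3 -m jog '{"offset":[[-0.004,0.002,0],[0,0,0.048],[0,0,0.048],[0,0,0.048],[0,0,0.048],[0,0,0.048],[0,0,0],[0,0,0],[0,0,0],[0,0,0],[0,0,0],[0,0,0]],"rot":[[0,0,0],[0,0,0],[0,0,0],[0,0,0],[0,0,0],[0,0,0],[0,0,0],[0,0,0],[0,0,0],[0,0,0],[0,0,0],[0,0,0]],"gripper":[0.8,0.8,0.8,0.8,0.8,0.8,0,0,0,0,0,0]}' 25
```

```text
clock: 7.85
eef_pos: [524.0, 190.7, 85.0]
eef_rot: [-180.0, 0.0, 116.7]
contact_force: [-5.1, -3.3, 5.3]
opening: 28.0
```

```bash
python3 -m jog '{"offset":[[0,0,0],[0,0,0],[0,0,0],[0,0,0]],"rot":[[0,0,0],[0,0,0],[0,0,0],[0,0,0]],"gripper":[0,0,0,0]}'
```

```text
clock: 8.25
eef_pos: [524.0, 190.7, 85.0]
eef_rot: [-180.0, 0.0, 116.7]
contact_force: [-4.4, -3.3, 4.8]
opening: 27.5
```

```bash
python3 - <<'E'
from station import bot, eyes
import cv2,json
print(bot.read_state())
m=eyes.camera_model("wrist");i=eyes.camera("wrist");cv2.imwrite("pics/w5.png",i)
i=eyes.camera("scene");cv2.imwrite("pics/s5.png",cv2.resize(i[150:290,220:380],(640,560)))
E
```

```text
{'clock': 8.25, 'q': array([ 1.32167022e+01,  3.37071161e+01,  1.06815916e+02, -2.76651405e-02,
        3.94761275e+01, -1.34482045e+01]), 'joint_vel': array([-0.0594107 ,  0.01818115,  0.08309446, -0.10656081,  0.07258593,
        0.02578213]), 'joint_torque': array([ 9.74981971e-01, -5.72654521e+01, -1.93771452e+01,  3.82721722e-01,
       -1.36170521e+00, -1.38611629e-02]), 'eef_pos': array([523.96488432, 190.66857025,  85.00588074]), 'eef_rot': array([-1.79996724e+02,  1.73009926e-02,  1.16686262e+02]), 'contact_force': array([-4.39460216, -3.27420808,  4.7765509 ]), 'wrist_torque': array([-0.60479244,  0.80758577, -0.02313106]), 'opening': 27.48658356085807}
```

View pics/w5.png

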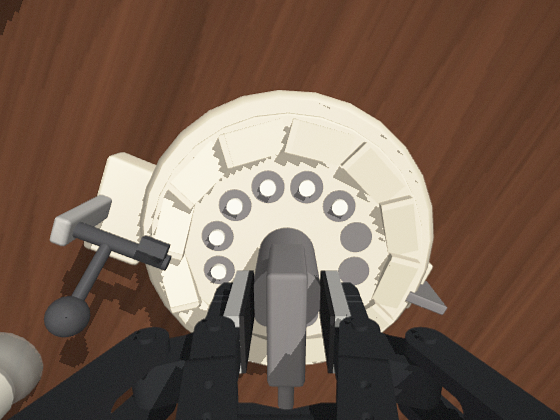

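View pics/s5.png

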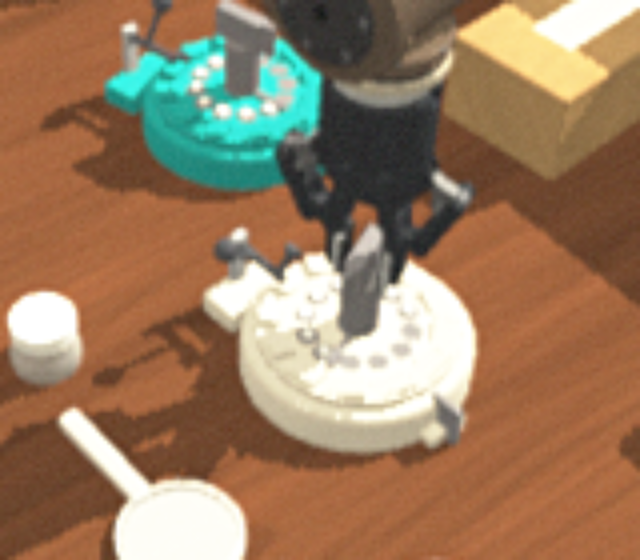

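The tips have shut at 27.5 mm on the round boss under the bar, not on the bar itself. I'll open, lift about 8 mm and grip again.

```bash
python3 -m jog '{"offset":[[0,0,0],[0,0,0],[0,0,-0.016],[0,0,0],[0,0,0],[0,0,0],[0,0,0],[0,0,0],[0,0,0]],"rot":[[0,0,0],[0,0,0],[0,0,0],[0,0,0],[0,0,0],[0,0,0],[0,0,0],[0,0,0],[0,0,0]],"gripper":[0.55,0.55,0.55,0,0,0,0,0,0]}' 25
```

```text
clock: 9.25
eef_pos: [523.9, 190.7, 92.2]
eef_rot: [-180.0, 0.0, 116.7]
contact_force: [-3.0, -2.6, 7.7]
opening: 13.5
```

```bash
python3 -m jog '{"offset":[[0,0,0],[0,0,0],[0,0,0],[0,0,0]],"rot":[[0,0,-0.7],[0,0,-0.7],[0,0,-0.7],[0,0,-0.7]],"gripper":[0,0,0,0]}'; python3 - <<'E'
from station import bot
print(bot.read_state()["wrist_torque"])
E
```

```text
clock: 9.65
eef_pos: [523.4, 190.4, 92.2]
eef_rot: [-179.9, -0.0, 132.9]
contact_force: [-5.9, -5.7, 11.1]
opening: 13.5
[-0.86225099  1.06496364 -0.08755443]
```

```bash
python3 -m jog '{"offset":[[0,0,0],[0,0,0],[0,0,0],[0,0,0],[0,0,0],[0,0,0],[0,0,0],[0,0,0],[0,0,0],[0,0,0],[0,0,0],[0,0,0]],"rot":[[0,0,-0.8],[0,0,-0.8],[0,0,-0.8],[0,0,-0.8],[0,0,-0.8],[0,0,-0.8],[0,0,-0.8],[0,0,-0.8],[0,0,-0.8],[0,0,-0.8],[0,0,-0.7],[0,0,0]],"gripper":[0,0,0,0,0,0,0,0,0,0,0,0]}'; python3 - <<'E'
from station import bot,eyes
import cv2
print(bot.read_state()["wrist_torque"])
cv2.imwrite("pics/w6.png",eyes.camera("wrist"))
E
```

```text
clock: 10.85
eef_pos: [522.6, 188.7, 92.1]
eef_rot: [-179.8, -0.2, -177.2]
contact_force: [-9.3, -18.3, 15.4]
opening: 13.4
[-3.0500771   1.43811168 -0.03939426]
```

View pics/w6.png

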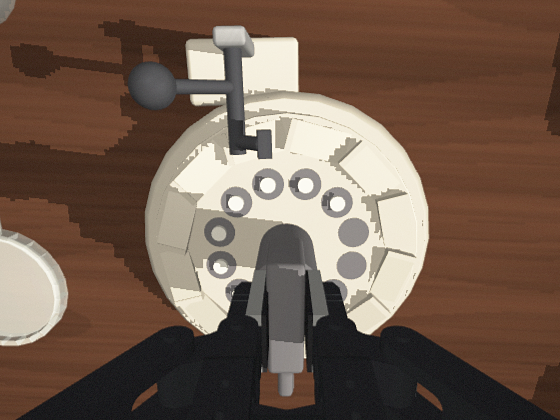

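The bar has turned to a tool yaw of about 183°, and the pawl is still flipped. I release and rise.

```bash
python3 -m jog '{"offset":[[0,0,0],[0,0,0],[0,0,0],[0,0,0],[0,0,-0.05],[0,0,-0.05],[0,0,-0.05],[0,0,-0.05],[0,0,-0.05],[0,0,0]],"rot":[[0,0,0],[0,0,0],[0,0,0],[0,0,0],[0,0,0],[0,0,0],[0,0,0],[0,0,0],[0,0,0],[0,0,0]],"gripper":[0.7,0.7,0.7,0.7,0.7,0.7,0.7,0.7,0.7,0.7]}'; python3 - <<'E'
from station import bot,eyes
import cv2,json
m=eyes.camera_model("wrist")
cv2.imwrite("pics/w7.png",eyes.camera("wrist"))
json.dump({k:(v.tolist() if hasattr(v,"tolist") else v) for k,v in m.items()},open("w7.json","w"))
E
```

```text
clock: 11.9
eef_pos: [525.3, 191.4, 219.8]
eef_rot: [179.9, 0.3, -177.4]
contact_force: [-0.1, -0.6, -0.9]
opening: 59.6
```

View pics/w7.png

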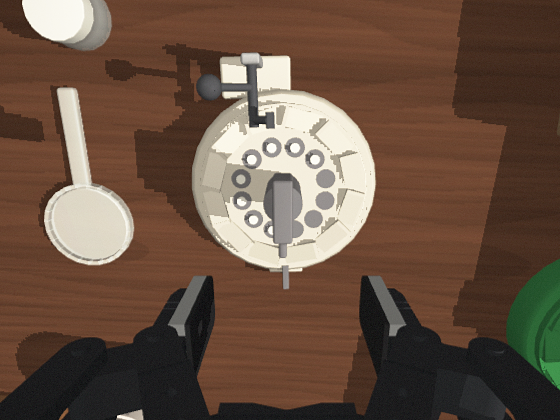

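```bash
python3 - <<'E'
from h import *
import json
m=json.load(open("w7.json"))
t,n=plane(m,283.5,180,115),plane(m,283,243,115)
print(t,n,np.degrees(np.arctan2(*(n-t)[:2][::-1])))
c=((t+n)/2)[:2]
f1,f2=plane(m,285,265,34),plane(m,286,288,34)
print("fin",f1,f2,np.degrees(np.arctan2(*(f2[:2]-c)[::-1])))
print("ball",plane(m,209,87,80)[:2]-c)
E
```

```text
[500.032751   189.60228851 115.        ] [545.12584802 191.15482657 115.        ] 1.9718928309779595
fin [599.61066622 194.78924753  34.        ] [624.03487129 196.82481974  34.        ] 3.6355598079602873
ball [-79.61797139 -56.12592032]
```

The last wrist picture shows the nose direction at 2.0° and the fin direction at about 3.6°, so they differ by under 2°. The ball lies about 52 mm to the base's -y side, and the gripper is clear of everything. I'm handing it in.

```bash
python3 -c "
from station import bot
print(bot.job_done())"
```

```text
the job is handed in; nothing more can be done
None
```

The pawl is flipped over and the dial is turned back to the fin. I handed the job in at about 12 s of the 37 s allowed.

- **Pawl:** I pushed the ball over to the base's -y side with the closed fingertips. The last wrist picture puts it about 52 mm to that side (38 mm needed), and it stayed there while the dial turned.
- **Dial:** I gripped the bar knob and turned it counter-clockwise by about 66°. The last picture has the nose within about 2° of the fin (11° allowed).
- **At the end:** The gripper was open and clear above the knob at a TCP height of 220 mm. The force reading was near zero.

**What went wrong:**
- The first grip closed on the round boss under the bar, with the opening at 27.5 mm. I opened, lifted 7 mm and gripped again, this time on the bar at 13.5 mm.
- The grip was a few millimetres off the dial's axis, so the wrist force rose to about 26 N by the end of the turn, well under the 120 N limit.

I did not measure the dial's speed; the task says it stays where it is left.

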